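# Take the spent fuse out of a bayonet fuse holder

### The job

The fuse in the test console is spent: press the grey bayonet cap of the fuse holder down against its spring, keep it pressed while turning it a quarter turn anticlockwise, and lift it off, without forcing it. Set the cap down, rim down and bar up, in the shallow square tray, then pull out the fuse and put it in the deeper oblong tray. Set both down, do not drop them, and leave the other things on the bench where they are.

Things in the scene. Friction and masses are not known exactly. Their poses are not given: they have to be found in the camera images.
- console: grey test console, fixed, 180 deep, 240 wide, 43 high in front, 147 behind; its panel slopes 30 degrees down to the front (the robot's side). Small lamps and a dial, up to 16 high, beside the holder. Origin: centre of its underside; x to its back, y left
- holder: fuse holder on the panel. Origin on its axis at the panel, 95 above the bench; z along the axis, out of the panel, leaning 30 degrees from vertical to the console's front; x up the slope; y level. Flange 112 square, 4 thick, two steel keepers up to z = 24 and radius 54, and under the cap a fixed sleeve, diameter 62, up to z = 30, bore 29
- keeper (a point): middle of the locking notch of one keeper (z = 19 of the holder, on its +y side; the other is opposite). A notch 5 deep blocks the cap's lug until the cap is pressed down over 5 (it can go down 10). Kept pressed it turns only anticlockwise seen from outside (positive about the holder's z), under the keeper's tail, and is free from 65 degrees on: a quarter turn is right, 150 the most
- plunger (a joint): spring plunger under the fuse, m pressed in: about 0.004 when locked, 0.014 with the cap right down, 0 when free. It pushes the fuse and cap up with 6 N when locked, 8.5 N right down. A freed cap rises to 4 mm above its locked height and sits there loose, to be lifted straight along the axis by at least 60 mm
- cap_grip (a point): grey plastic cap, diameter 74, 54 high, with a straight metal grip bar on top, 56 long (x), 12 thick, 30 high, and two steel lugs at the lower rim to 47 from the axis (+-y). Point on the axis in the bar, 20 above the cap's flat top, 10 below the bar's top, 74 above the rim. z: cap axis, up. Locked: at z = 88 on the holder's axis, bar along the holder's x (up the slope). About 120 g
- fuse_center (a point): cartridge fuse, white ceramic with brass ends, diameter 26, 64 long, under the cap, on the holder's axis. Point: its centre; z along its length. With the cap off the centre is at z = 36 of the holder: it stands 38 out of the sleeve, loose (leans up to 7 degrees); pull it out along the axis by at least 35. About 80 g
- square_tray: shallow steel tray for the cap, 170 x 170 outside, 22 high, walls and floor 4 thick, fixed; origin at the centre of its underside
- long_tray: deeper oblong steel tray for the fuse, 100 (x) by 160 (y) outside, 40 high, walls and floor 4 thick, fixed; origin at the centre of its underside
- pliers: pliers with red handles, about 170 x 60 x 12 mm, lying flat; origin at the pivot; leave it
- ferrule: short steel tube, diameter 28, 22 high, standing; origin at the centre of its underside; leave it
- driver: screwdriver 200 mm long, lying; leave it
- tape: black roll of tape, diameter 96, 19 high, lying flat; origin at the centre of its underside; leave it
- spray: aluminium can, diameter 56, 160 high, standing; origin at the centre of its underside; leave it
- cable_lug: copper cable lug about 75 x 18 x 14 mm, lying; leave it
There are look-alikes about, which are no part of the job. What is shaped like the part that bears cap_grip but red or turquoise is not meant.

How it is judged:
By the outcome, as a careful person would: the job done as asked, in the order asked, and still so for the second after the job is handed in, with the robot touching nothing.
It also fails if it takes over 62 s, if anything falls off the work surface, if the arm or the gripper's body presses on something with over 40 N, if the wrist force passes 120 N, or if a joint passes its speed limit or range.

### The arm

A 7-joint arm with a two-finger parallel gripper is mounted at the origin on the work surface. World frame = base frame: x ahead of the robot, y to its left, z up, the work surface at z = 0. Lengths are in m, angles in rad, forces in N, time in s.
With the tool pointing down it reaches from about 0.425 to 0.925 m from the base axis. Payload 6.8 kg.
Tool frame: the origin (TCP) lies on the centre line of the jaws, within the pads' length; the fingertips stand bot.tip_reach ahead of it and the grasp point (between the pads) lies 3 mm ahead of it (bot.tip_reach is the distance from the TCP to the fingertips, in m); z points along the fingers, y is the line along which they close (so a half turn about z gives the same grasp; the last joint's range is limited). The gripper opens to 85 mm and grips with 20 to 120 N. Pads are 22 mm wide; open, the fingers measure 114 mm over their backs; the gripper's body (76 mm by 85 mm) begins 54 mm behind the grasp point. The pads swing forward as they close: fully open they stand 13 mm farther back than shut.
Start: joints at [1.093, 0.477, 0.022, 1.555, -0.011, 1.109, -0.083], TCP at [0.244, -0.629, 0.225] pointing down, gripper open.
Joint ranges: [-2.96, 2.96], [-0.34, 2.1], [-1.41, 1.46], [0.24, 2.44], [-1.37, 4.51], [0.17, 1.92], [-2.96, 2.96]. Speed limits (rad/s): [2.39, 2.39, 3.14, 3.14, 3.14, 3.14, 3.14].

### API

Orientations are given as a unit quaternion [w, x, y, z].
In Python, from station import bot gives the robot as it stands.
- The arm moves only by the tool jog_arm, never from a script. Its argument "deltas" is a list of rows, each a list of 7 numbers: the shift along the world's x, y, z in m, then the turn, a rotation vector about the world's x, y, z in rad, then the opening, from 0 (shut) to 1 (fully open). In form: [[x, y, z, rx, ry, rz, grip], ...]. A call has 1 to 10 rows; each row shifts and turns the commanded pose from where the row before left it; what a row does not reach is not made up. A row lasts 1/10 s, in which the tool goes at most 50 mm and 8.59 degrees, less where a joint would pass 70% of its speed; a pose out of reach is approached as far as the arm can. A call with a gripper value outside its range is refused whole. The fingers move at their own pace and stop on an object; "newtons" is the grip in N (left out, the last holds). Time passes only in rows, so rows that do not move let the fingers close. It gives the time, the measured TCP pose, the force, the opening and the grip force at its end, in the units of the state.
- bot.get_obs(): the state, without advancing time (a new reading comes with each control period).
- bot.read_camera(name): name is "side" or "top"; returns a dict with "img" (480x640x3 uint8, red, green, blue), "K" (3x3 intrinsics, pixels), "dist_coeffs" ([k1, k2, p1, p2, k3] as OpenCV has them; the pictures are not rectified), "eye" and "attitude" of the camera in the world. Camera axes: x right, y down, z forward; pixel columns grow to the right and rows downward; lengths in m; the calibration is good to about 2 mm. A picture is of the moment at which its call begins. There is no depth.
- bot.hand_in(): hands the job in; it is judged then, once.
The state is a dict: "t": time; "q": joint angles; "joint_vel": joint speeds; "joint_torque": joint torques, N m; "eef_pos": TCP position; "tool_rot": TCP orientation; "contact_force": force on the tool from outside, world axes, zero at the start; "torque": the same for the moment, N m; "gripper_width": opening from 0.0 (shut) to 1.0 (fully open); "grasp_force": force on a finger pad.
Only numpy, scipy, OpenCV 4.12 (cv2) and the standard library are available. Lean on these libraries where they do the work, as an engineer would, in place of code of your own. Each camera call takes 0.05 s, during which the arm holds its last target. There are 200 camera calls.

## Working session

There is one attempt and no reset: what is moved stays moved. The work goes in short steps, Python scripts to look and compute and a tool call to move; the robot and the scene stay as the last step left them, time stands still between calls to the robot, and variables do not carry over. Pictures are saved under pics/ and viewed, at most 10 in all, crops included, and the job is handed in when it is done.

Besides the shell and the picture viewer there is one more tool, called after ">>>" as a command line: name --pt "numbers of a row" for each row, then --argument value for the rest. jog_arm: Moves the arm, as the interface text tells. Its arguments: {"type":"object","properties":{"deltas":{"type":"array"},"newtons":{"type":"number"}},"required":["deltas"]}

```bash
ls; mkdir -p pics; python3 - <<'E'
from station import bot
import cv2,numpy as np
for n in("side","top"):
    c=bot.read_camera(n); cv2.imwrite(f"pics/{n}0.png",c["img"][:,:,::-1]); print(n,c["K"],c["dist_coeffs"],c["eye"],c["attitude"])
o=bot.get_obs(); print(o["eef_pos"],o["tool_rot"],o["contact_force"],o["gripper_width"],o["t"],bot.tip_reach)
E
```

```text
pics
side [[495.66589777   0.         327.58831322]
 [  0.         495.66589777 232.75988367]
 [  0.           0.           1.        ]] [-0.06056493  0.          0.          0.          0.        ] [-0.047341    0.54096816  1.04280664] [ 0.11864244 -0.29808525  0.89115979 -0.32078556]
top [[581.47465221   0.         317.83018087]
 [  0.         581.47465221 232.37449176]
 [  0.           0.           1.        ]] [-0.05926843  0.          0.          0.          0.        ] [ 0.3493411  -0.02666887  1.61227823] [ 0.0234595  -0.69608594  0.71712236 -0.0254861 ]
[ 0.24375936 -0.6288775   0.22393337] [-7.83160256e-04  9.82952388e-01  1.83858502e-01 -2.02277940e-04] [ 0.42909555 -0.08460402 -1.54321418] 0.998965406113853 0.1 0.022
```

View pics/top0.png

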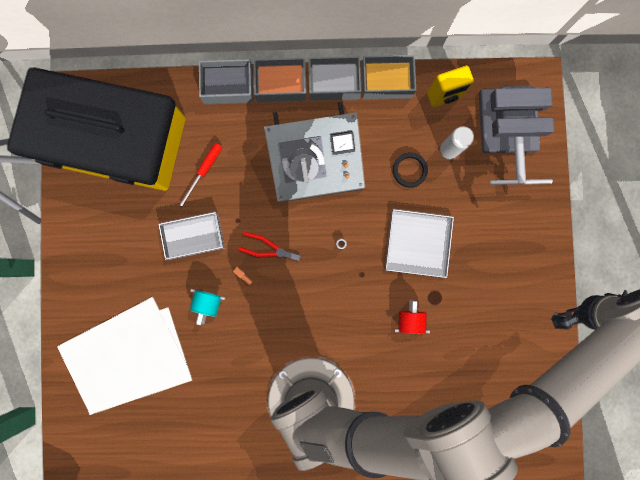

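View pics/side0.png

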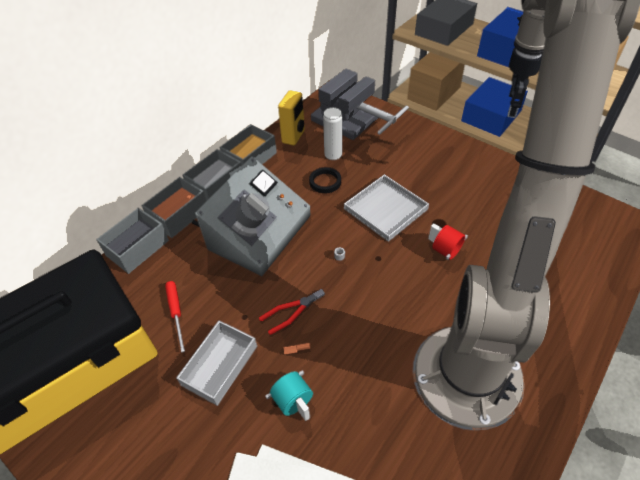

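The top view shows the console near (315,158) with the holder around (302,160), the square tray near (420,243) and the oblong tray near (191,236). I'll zoom in on the console in both views.

```bash
python3 - <<'E'
import cv2,numpy as np
a=cv2.imread("pics/top0.png")[105:210,258:370]; b=cv2.imread("pics/side0.png")[155:275,190:315]
r=lambda i,s:cv2.resize(i,None,fx=s,fy=s,interpolation=cv2.INTER_CUBIC)
a=r(a,3.5);b=r(b,3.2);h=max(a.shape[0],b.shape[0]);o=np.zeros((h,a.shape[1]+b.shape[1],3),np.uint8)
o[:a.shape[0],:a.shape[1]]=a;o[:b.shape[0],a.shape[1]:]=b;cv2.imwrite("pics/m1.png",o);print(a.shape,b.shape)
E
```

```text
(368, 392, 3) (384, 400, 3)
```

View pics/m1.png

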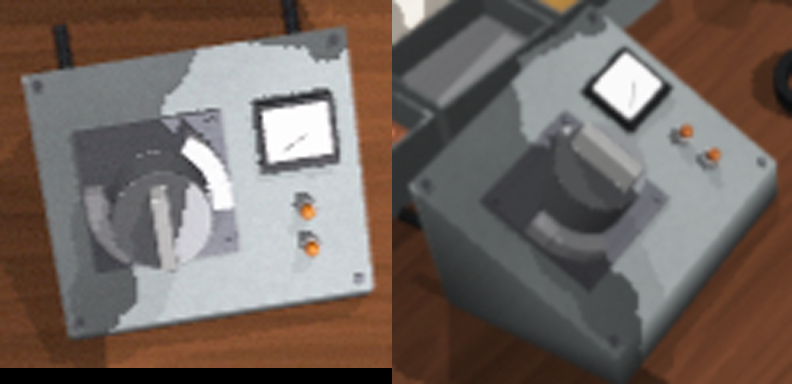

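The zoom shows the panel corners, the flange corners and the bar running down the slope. I'll fit the console, holder and trays to these pixels.

```bash
cat >h.py <<'E'
import numpy as np,cv2
from scipy.spatial.transform import Rotation as R
from scipy.optimize import least_squares
from station import bot
C={}
def proj(n,P):
    if n not in C: C[n]=bot.read_camera(n)
    c=C[n];w=c["attitude"];M=R.from_quat([w[1],w[2],w[3],w[0]]).as_matrix().T
    return cv2.projectPoints(np.atleast_2d(P).astype(float),cv2.Rodrigues(M)[0],-M@np.array(c["eye"]),c["K"],np.array(c["dist_coeffs"]))[0][:,0]
def place(L,x,y,a): return R.from_euler('z',a).apply(L)+[x,y,0]
E
python3 - <<'E'
from h import *
panel=np.array([[90,120,147],[90,-120,147],[-90,-120,43],[-90,120,43]])/1e3
H=R.from_euler('y',-30,degrees=True) # x up slope, z leaning to front
s=.056
fl=lambda yh:H.apply([[s,s,.004],[s,-s,.004],[-s,-s,.004],[-s,s,.004]])+[0,yh,.095]
bar=lambda yh:H.apply([[.028,0,.098],[-.028,0,.098]])+[0,yh,.095]
T=lambda p:np.array(p)/3.5+[258,105]
S=lambda p:(np.array(p)-[392,0])/3.2+[190,155]
pt=T([(22,75),(345,28),(374,288),(70,337)]);ft=T([(75,130),(220,108),(240,248),(100,272)]);bt=T([(157,187),(170,270)])
ps=S([(412,183),(595,12),(775,165),(625,355)]);fs=S([(483,198),(565,112),(668,198),(590,288)])
print(H.apply([0,0,1]))
def f(p):
    L=np.vstack([panel,fl(p[3])]);W=place(L,*p[:3])
    return np.r_[proj("top",W)-np.vstack([pt,ft]),proj("side",W)-np.vstack([ps,fs])].ravel()
r=least_squares(f,[.7,0,0.1,.02],loss='soft_l1');print(r.x,np.round(r.fun.reshape(-1,2),1).tolist())
p=r.x;print("bar",proj("top",place(bar(p[3]),*p[:3])),bt,"bar side",(proj("side",place(bar(p[3]),*p[:3]))-[190,155])*3.2+[392,0])
print("holder",place(np.array([[0,p[3],.095]]),*p[:3]),"grip",place(H.apply([[0,0,.088]])+[0,p[3],.095],*p[:3]), "axis",place(H.apply([[0,0,1]]),0,0,p[2]))
def tray(c,a,b,h,g):
    L=np.array([[a,b,h],[a,-b,h],[-a,-b,h],[-a,b,h]])
    q=least_squares(lambda p:(proj("top",place(L,*p))-c).ravel(),g);print(q.x,np.round(q.fun,1))
tray([(393,208),(453,214),(447,277),(386,271)],.085,.085,.022,[.4,-.3,0])
tray([(159,222),(215,213),(223,248),(165,259)],.05,.08,.04,[.4,.3,0])
E
```

```text
[-0.5        0.         0.8660254]
[ 0.65233178 -0.03396328  0.12546924  0.03545342] [[0.2, 0.2], [0.2, -0.5], [-0.1, -0.3], [-0.4, -0.8], [-0.9, 1.1], [0.3, 0.8], [0.0, 0.9], [-1.3, 0.4], [-0.6, 0.0], [-1.0, -3.2], [0.5, -1.7], [-2.6, 0.1], [-0.3, -0.3], [0.6, -1.2], [1.1, -0.4], [0.7, 0.4]]
bar [[303.42799173 161.74902375]
 [306.63362816 182.7306244 ]] [[302.85714286 158.42857143]
 [306.57142857 182.14285714]] bar side [[585.69026176 123.34235318]
 [642.72434167 171.60520699]]
holder [[0.64789513 0.00121145 0.095     ]] grip [[ 0.60424101 -0.00429473  0.17121024]] axis [[-0.49606953 -0.06257015  0.8660254 ]]
[ 0.42366702 -0.31180653 -0.13660842] [-0.9  0.5  0.3  1.1  0.6 -0.5  0.  -1. ]
[0.46016483 0.3132786  0.15336427] [-0.4  0.8  1.2 -0.9 -0.5  0.2 -0.4 -0.1]
```

```bash
cat >>h.py <<'E'
HO=np.array([.6479,.0012,.095]);YAW=.1255
HR=R.from_euler('z',YAW)*R.from_euler('y',-30,degrees=True); AX=HR.apply([0,0,1])
def rel(pos,rot):
    o=bot.get_obs();w=o["tool_rot"];q=R.from_quat([w[1],w[2],w[3],w[0]])
    print("t",round(o["t"],2),"dpos",np.round(np.array(pos)-o["eef_pos"],4),"drot",np.round((rot*q.inv()).as_rotvec(),4),"q",np.round(o["q"],2),"F",np.round(o["contact_force"],1),"g",o["gripper_width"],o["grasp_force"])
def hol(z,turn=0): # tool pose with TCP at holder height z
    return HO+AX*z, HR*R.from_euler('z',turn)*R.from_euler('x',180,degrees=True)
E
python3 -c "
from h import *
rel(*hol(.173)); print(AX, HR.apply([1,0,0]),HR.apply([0,1,0]))"
```

```text
t 0.2 dpos [0.3183 0.6194 0.0206] drot [ 0.1276 -0.5092 -0.2389] q [ 1.09  0.48  0.02  1.56 -0.01  1.11 -0.08] F [ 0.4  0.2 -0.7] g 0.9989141233467475 0.0
[-0.4960676  -0.06258541  0.8660254 ] [0.85921429 0.10840111 0.5       ] [-1.25170817e-01  9.92135206e-01 -6.93889390e-18]
```

>>> jog_arm --pt "0.02 0.0387 0.012 0.008 -0.0318 -0.015 1" --pt "0.02 0.0387 0.012 0.008 -0.0318 -0.015 1" --pt "0.02 0.0387 0.012 0.008 -0.0318 -0.015 1" --pt "0.02 0.0387 0.012 0.008 -0.0318 -0.015 1" --pt "0.02 0.0387 0.012 0.008 -0.0318 -0.015 1" --pt "0.02 0.0387 0.012 0.008 -0.0318 -0.015 1" --pt "0.02 0.0387 0.012 0.008 -0.0318 -0.015 1" --pt "0.02 0.0387 0.012 0.008 -0.0318 -0.015 1" --newtons 60

```text
t: 1.0
eef_pos: [0.4044, -0.3181, 0.3213]
tool_rot: [-0.008, 0.984, 0.123, 0.131]
contact_force: [1.6, 0.0, 0.1]
gripper_width: 0.998
grasp_force: 0.0
```

>>> jog_arm --pt "0.02 0.0387 -0.009 0.008 -0.0318 -0.015 1" --pt "0.02 0.0387 -0.009 0.008 -0.0318 -0.015 1" --pt "0.02 0.0387 -0.009 0.008 -0.0318 -0.015 1" --pt "0.02 0.0387 -0.009 0.008 -0.0318 -0.015 1" --pt "0.02 0.0387 -0.009 0.008 -0.0318 -0.015 1" --pt "0.02 0.0387 -0.009 0.008 -0.0318 -0.015 1" --pt "0.02 0.0387 -0.009 0.008 -0.0318 -0.015 1" --pt "0.02 0.0387 -0.009 0.008 -0.0318 -0.015 1" --pt "0 0 0 0 0 0 1" --pt "0 0 0 0 0 0 1"

```text
t: 2.0
eef_pos: [0.5617, -0.0135, 0.2491]
tool_rot: [-0.015, 0.965, 0.062, 0.256]
contact_force: [-0.7, -0.3, 0.6]
gripper_width: 0.997
grasp_force: 0.0
```

```bash
python3 - <<'E'
from h import *
rel(*hol(.173))
ims=[]
for n in("side","top"):
    p=proj(n,[HO+AX*.088])[0].astype(int);i=C[n]["img"][:,:,::-1].copy();cv2.imwrite(f"pics/{n}1.png",i)
    x,y=p[0]-55,p[1]-65;print(n,x,y,proj(n,[HO+AX*.098+HR.apply([d,0,0]) for d in(-.028,.028)]))
    ims.append(cv2.resize(i[y:y+130,x:x+115],None,fx=3.4,fy=3.4,interpolation=cv2.INTER_CUBIC))
cv2.imwrite("pics/m2.png",np.hstack(ims))
E
```

```text
t 2.0 dpos [ 0.0003  0.0039 -0.0042] drot [ 0.0024 -0.0051 -0.0019] q [ 0.43  0.07 -0.51  2.16  0.03  0.4  -1.54] F [-0.7 -0.3  0.6] g 0.9967841207244948 0.0
side 203 137 [[268.35354294 208.62234929]
 [250.53017078 193.54069306]]
top 249 105 [[306.63902067 182.72843073]
 [303.4328782  161.74689283]]
```

View pics/m2.png

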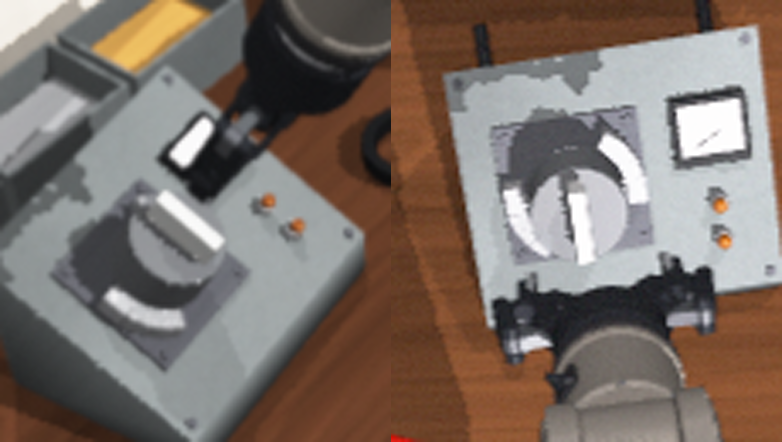

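The bar's top ends lie within about 1 px of the prediction: front end at (306,182) in the top view, and the side view agrees. I'm going down along the axis.

>>> jog_arm --pt "0.005 0.0011 -0.0092 0.0003 -0.0006 -0.0002 1" --pt "0.005 0.0011 -0.0092 0.0003 -0.0006 -0.0002 1" --pt "0.005 0.0011 -0.0092 0.0003 -0.0006 -0.0002 1" --pt "0.005 0.0011 -0.0092 0.0003 -0.0006 -0.0002 1" --pt "0.005 0.0011 -0.0092 0.0003 -0.0006 -0.0002 1" --pt "0.005 0.0011 -0.0092 0.0003 -0.0006 -0.0002 1" --pt "0.005 0.0011 -0.0092 0.0003 -0.0006 -0.0002 1" --pt "0.005 0.0011 -0.0092 0.0003 -0.0006 -0.0002 1" --pt "0 0 0 0 0 0 1"

```text
t: 3.0
eef_pos: [0.6018, -0.0074, 0.1751]
tool_rot: [-0.015, 0.964, 0.058, 0.258]
contact_force: [-0.3, -0.0, 0.4]
gripper_width: 0.995
grasp_force: 0.0
```

```bash
python3 -c "
from h import *
rel(*hol(.093))"
```

```text
t 3.0 dpos [-0.0001  0.0028  0.0005] drot [ 0.0004 -0.0006  0.0047] q [ 0.25  0.24 -0.37  2.17  0.31  0.23 -1.82] F [-0.3 -0.   0.4] g 0.9951843219795987 0.0
```

>>> jog_arm --pt "0 0.0028 0.0005 0 0 0.004 1" --pt "0 0 0 0 0 0 0.5" --pt "0 0 0 0 0 0 0.2" --pt "0 0 0 0 0 0 0" --pt "0 0 0 0 0 0 0" --pt "0 0 0 0 0 0 0" --pt "0 0 0 0 0 0 0" --pt "0 0 0 0 0 0 0" --newtons 60

```text
t: 3.8
eef_pos: [0.6022, -0.0027, 0.1765]
tool_rot: [-0.017, 0.964, 0.061, 0.259]
contact_force: [-0.6, 0.6, -0.4]
gripper_width: 0.001
grasp_force: 0.0
```

```bash
python3 -c "
from h import *
rel(*hol(.093))"
```

```text
t 3.8 dpos [-0.0004 -0.0019 -0.0009] drot [-0.0003  0.0011 -0.0017] q [ 0.24  0.24 -0.37  2.17  0.31  0.23 -1.82] F [-0.6  0.6 -0.4] g 0.0007874246836641558 0.0
```

```bash
python3 - <<'E'
from h import *
ims=[]
o=bot.get_obs();w=o["tool_rot"];q=R.from_quat([w[1],w[2],w[3],w[0]])
for n in("side","top"):
    p=proj(n,[HO+AX*.088])[0].astype(int);i=C[n]["img"][:,:,::-1].copy()
    x,y=p[0]-40,p[1]-50;print(n,x,y,(proj(n,[o["eef_pos"]+q.apply([0,0,.022]),o["eef_pos"]+q.apply([0,0,-.054])])-[x,y])*4.5)
    ims.append(cv2.resize(i[y:y+100,x:x+85],None,fx=4.5,fy=4.5,interpolation=cv2.INTER_CUBIC))
cv2.imwrite("pics/m3.png",np.hstack(ims))
E
```

```text
side 218 152 [[168.54631549 242.42249249]
 [211.79133113 181.56423542]]
top 264 120 [[178.35144994 218.24220363]
 [186.59018221 265.69626745]]
```

View pics/m3.png

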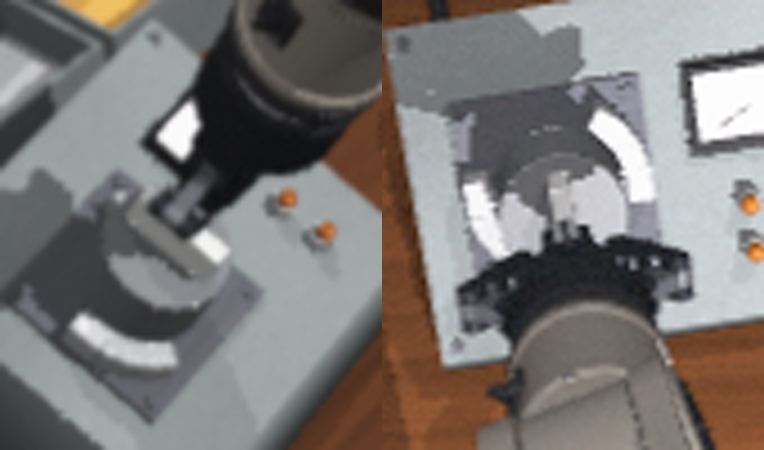

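```bash
python3 - <<'E'
from h import *
ims=[]
o=bot.get_obs();w=o["tool_rot"];q=R.from_quat([w[1],w[2],w[3],w[0]])
for n in("side","top"):
    p=proj(n,[HO+AX*.09])[0].astype(int);i=C[n]["img"][:,:,::-1] if n in C else 0
    x,y=p[0]-19,p[1]-25;k=10
    m=cv2.resize(i[y:y+50,x:x+38],None,fx=k,fy=k,interpolation=cv2.INTER_CUBIC)
    m=np.clip(255*(m/255.)**.5,0,255).astype(np.uint8)
    for d,c in((.022,(0,0,255)),(.003,(0,255,0)),(-.02,(255,0,0))):
        u=((proj(n,[o["eef_pos"]+q.apply([0,0,d])])[0]-[x,y]+.5)*k).astype(int);cv2.circle(m,tuple(map(int,u)),3,c,-1)
    b=lambda z:[HO+AX*z+HR.apply(v) for v in([.028,.006,0],[.028,-.006,0],[-.028,-.006,0],[-.028,.006,0])]
    cv2.polylines(m,[((proj(n,b(.098))-[x,y]+.5)*k).astype(int)],True,(0,255,255))
    ims.append(m)
cv2.imwrite("pics/m4.png",np.hstack(ims))
E
```

```text
(no output)
```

View pics/m4.png

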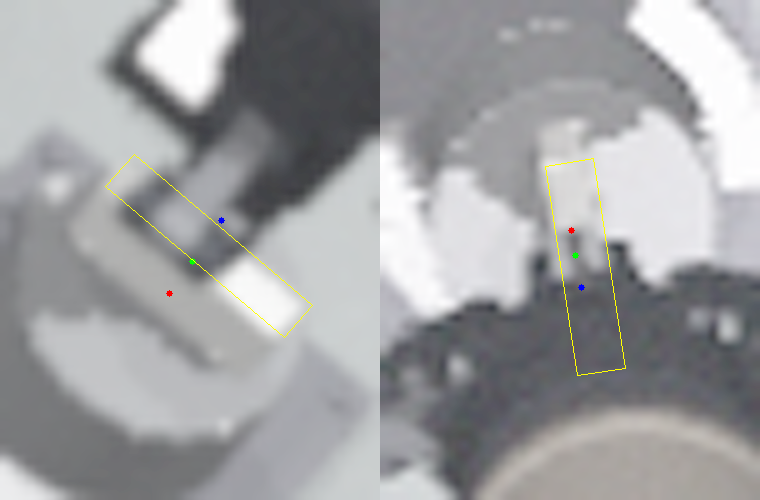

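The side view shows the shut fingers crossing over the bar's top face, not beside it. In the top view their ends are near (585,254). They appear to have closed above the bar, so I'll probe gently with the fingers shut.

>>> jog_arm --pt "0.0007 0 -0.0013 0 0 0 0" --pt "0.0007 0 -0.0013 0 0 0 0" --pt "0 0 0 0 0 0 0"

```text
t: 4.3
eef_pos: [0.6036, -0.0027, 0.1739]
tool_rot: [-0.017, 0.964, 0.061, 0.259]
contact_force: [-1.4, -1.5, 3.9]
gripper_width: -0.0
grasp_force: 2.2
```

```bash
python3 -c "
from h import *
rel(*hol(.093))
o=bot.get_obs()
for k in o: print(k,o[k])"
```

```text
t 4.3 dpos [-0.0019 -0.0019  0.0017] drot [-0.0003  0.0012 -0.0018] q [ 0.23  0.25 -0.36  2.17  0.32  0.23 -1.83] F [-1.4 -1.5  3.9] g -6.866313497378394e-05 2.196153737604618
t 4.3
q [ 0.23395008  0.24553275 -0.36272851  2.17083634  0.32003514  0.22544415
 -1.83263703]
joint_vel [ 0.00193605 -0.00255263 -0.00294245 -0.00064204 -0.00405001  0.00272674
  0.00272174]
joint_torque [ -0.15446539 -36.72796369  -1.67905357 -22.88313746   0.17469252
  -2.07847908  -0.03959932]
eef_pos [ 0.60364015 -0.00269277  0.17388617]
tool_rot [-0.01654406  0.96380952  0.06139838  0.25889718]
contact_force [-1.41300082 -1.51989175  3.90286827]
torque [-0.06427767  0.56174142 -0.03293447]
grasp_force 2.196153737604618
gripper_width -6.866313497378394e-05
```

>>> jog_arm --pt "-0.01 -0.0013 0.0173 0 0 0 0" --pt "-0.02 -0.0025 0.035 0 0 0 0" --pt "-0.02 -0.0025 0.035 0 0 0 0" --pt "0 0 0 0 0 0 0" --pt "0 0 0 0 0 0 0"

```text
t: 4.8
eef_pos: [0.5538, -0.0098, 0.262]
tool_rot: [-0.016, 0.964, 0.061, 0.26]
contact_force: [-0.2, -0.4, -0.4]
gripper_width: -0.0
grasp_force: 0.0
```

```bash
python3 - <<'E'
from h import *
rel(*hol(.173))
ims=[]
o=bot.get_obs();w=o["tool_rot"];q=R.from_quat([w[1],w[2],w[3],w[0]])
for n in("side","top"):
    p=proj(n,[HO+AX*.13])[0].astype(int);i=C[n]["img"][:,:,::-1]
    x,y=p[0]-28,p[1]-36;k=7
    m=cv2.resize(i[y:y+72,x:x+56],None,fx=k,fy=k,interpolation=cv2.INTER_CUBIC)
    m=np.clip(255*(m/255.)**.5,0,255).astype(np.uint8)
    for d,c in((.022,(0,0,255)),(.003,(0,255,0)),(-.02,(255,0,0)),(-.051,(255,0,255))):
        u=((proj(n,[o["eef_pos"]+q.apply([0,0,d])])[0]-[x,y]+.5)*k).astype(int);cv2.circle(m,tuple(map(int,u)),2,c,-1)
    b=lambda z:[HO+AX*z+HR.apply(v) for v in([.028,.006,0],[.028,-.006,0],[-.028,-.006,0],[-.028,.006,0])]
    for z in(.068,.098):cv2.polylines(m,[((proj(n,b(z))-[x,y]+.5)*k).astype(int)],True,(0,255,255))
    ims.append(m)
cv2.imwrite("pics/m5.png",np.hstack(ims))
E
```

```text
t 4.8 dpos [ 0.0083  0.0001 -0.0172] drot [ 0.0007  0.003  -0.0003] q [ 0.5   0.04 -0.58  2.17 -0.    0.42 -1.52] F [-0.2 -0.4 -0.4] g -6.22187722995886e-05 0.0
```

View pics/m5.png

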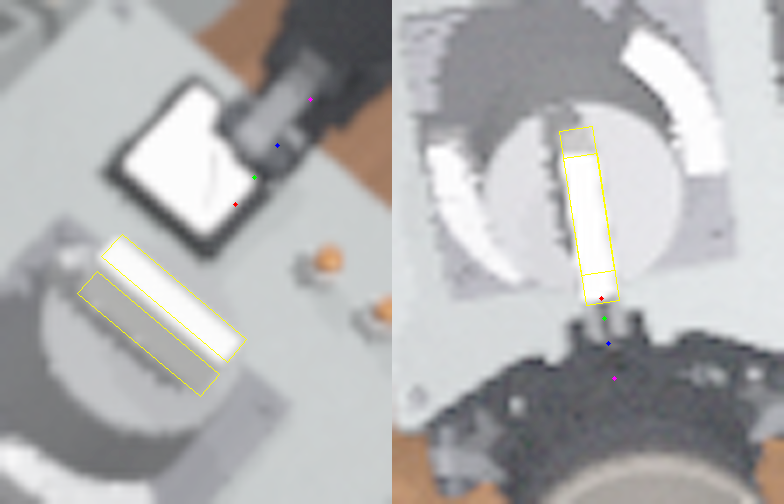

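Both projected bar outlines match the picture, so the bar position is sound. The shut fingertips end near (265,165) in the side view, about 30 mm short of the nominal tip dot at (235,205). Contact with the bar top also puts the real tips about 8 mm behind the TCP, so I need to go 30 mm deeper. Joint 6 is near its limit, so I'll lean the tool 4° toward vertical about the closing line.

```bash
cat >>h.py <<'E'
TIP=-.008  # measured: real shut fingertips relative to the TCP along tool z
def tipz(z,turn=0,tilt=.07):
    r=R.from_rotvec(AX*turn)*R.from_rotvec(HR.apply([0,tilt,0]))*HR*R.from_euler('x',180,degrees=True)
    return HO+AX*z-r.apply([0,0,TIP]), r
E
python3 -c "
from h import *
rel(*tipz(.095)); rel(*tipz(.071))"
```

```text
t 4.9 dpos [ 0.051   0.0049 -0.0901] drot [-0.0092  0.0691 -0.0015] q [ 0.49  0.04 -0.58  2.17 -0.    0.42 -1.52] F [-0.5 -1.  -0.2] g -0.002571230432807009 0.0
t 4.9 dpos [ 0.0629  0.0064 -0.1108] drot [-0.0092  0.0691 -0.0015] q [ 0.49  0.04 -0.58  2.17 -0.    0.42 -1.52] F [-0.5 -1.  -0.2] g -0.002571230432807009 0.0
```

>>> jog_arm --pt "0 0 0 -0.0023 0.0173 0 1" --pt "0 0 0 -0.0023 0.0173 0 1" --pt "0.0057 0.0006 -0.01 -0.0023 0.0173 0 1" --pt "0.0057 0.0006 -0.01 -0.0023 0.0173 -0.0015 1" --pt "0.0057 0.0006 -0.01 0 0 0 1" --pt "0.0057 0.0006 -0.01 0 0 0 1" --pt "0.0057 0.0006 -0.01 0 0 0 1"

```text
t: 5.6
eef_pos: [0.5826, -0.0056, 0.21]
tool_rot: [-0.014, 0.972, 0.061, 0.224]
contact_force: [0.1, 0.2, 0.3]
gripper_width: 1.001
grasp_force: 0.0
```

>>> jog_arm --pt "0.0057 0.0006 -0.01 0 0 0 1" --pt "0.0057 0.0006 -0.01 0 0 0 1" --pt "0.0057 0.0006 -0.01 0 0 0 1" --pt "0.0057 0.0006 -0.01 0 0 0 1" --pt "0.0057 0.0006 -0.01 0 0 0 1" --pt "0.0057 0.0006 -0.01 0 0 0 1" --pt "0 0 0 0 0 0 1"

```text
t: 6.3
eef_pos: [0.6161, -0.0021, 0.1494]
tool_rot: [-0.014, 0.973, 0.061, 0.224]
contact_force: [-0.7, 0.1, -0.3]
gripper_width: 0.999
grasp_force: 0.0
```

```bash
python3 -c "
from h import *
rel(*tipz(.071))"
```

```text
t 6.3 dpos [ 0.0001 -0.0007 -0.0001] drot [-0.0001 -0.0011 -0.0007] q [ 0.26  0.32 -0.41  2.11  0.39  0.3  -1.89] F [-0.7  0.1 -0.3] g 0.9990922822329268 0.0
```

Position is good. Closing now.

>>> jog_arm --pt "0 0 0 0 0 0 0.4" --pt "0 0 0 0 0 0 0" --pt "0 0 0 0 0 0 0" --pt "0 0 0 0 0 0 0" --pt "0 0 0 0 0 0 0" --pt "0 0 0 0 0 0 0" --pt "0 0 0 0 0 0 0" --newtons 80

```text
t: 7.0
eef_pos: [0.6163, -0.0021, 0.1515]
tool_rot: [-0.014, 0.972, 0.061, 0.225]
contact_force: [-3.2, 1.2, 4.4]
gripper_width: 0.122
grasp_force: 78.9
```

```bash
python3 -c "
from h import *
rel(*tipz(.071)); rel(*tipz(.063))"
```

```text
t 7.0 dpos [-0.0002 -0.0007 -0.0022] drot [-0.0001  0.0018 -0.0006] q [ 0.26  0.32 -0.41  2.11  0.39  0.3  -1.89] F [-3.2  1.2  4.4] g 0.12219274308594633 78.87927889823914
t 7.0 dpos [ 0.0038 -0.0002 -0.0091] drot [-0.0001  0.0018 -0.0006] q [ 0.26  0.32 -0.41  2.11  0.39  0.3  -1.89] F [-3.2  1.2  4.4] g 0.12219274308594633 78.87927889823914
```

>>> jog_arm --pt "0.001 0.0001 -0.0018 0 0 0 0" --pt "0.001 0.0001 -0.0018 0 0 0 0" --pt "0.001 0.0001 -0.0018 0 0 0 0" --pt "0.001 0.0001 -0.0018 0 0 0 0" --pt "0 0 0 0 0 0 0" --pt "0 0 0 0 0 0 0"

```text
t: 7.6
eef_pos: [0.6205, -0.0017, 0.144]
tool_rot: [-0.014, 0.972, 0.061, 0.225]
contact_force: [-3.4, 1.8, 5.0]
gripper_width: 0.124
grasp_force: 79.1
```

```bash
python3 -c "
from h import *
rel(*tipz(.063)); print(AX@(bot.get_obs()['eef_pos']-tipz(.071)[0]), AX@bot.get_obs()['contact_force'])"
```

```text
t 7.6 dpos [-0.0004 -0.0006 -0.0016] drot [-0.0002  0.0018 -0.0005] q [ 0.24  0.34 -0.39  2.11  0.41  0.29 -1.91] F [-3.4  1.8  5. ] g 0.12375568997093436 79.07280921936035
-0.0068242292644948525 5.909340646684106
```

>>> jog_arm --pt "0 0 0 -0.0298 -0.0038 0.052 0" --pt "0 0 0 -0.0298 -0.0038 0.052 0" --pt "0 0 0 -0.0298 -0.0038 0.052 0" --pt "0 0 0 -0.0298 -0.0038 0.052 0" --pt "0 0 0 -0.0298 -0.0038 0.052 0" --pt "0 0 0 0 0 0 0"

```text
t: 8.2
eef_pos: [0.6201, -0.0023, 0.1437]
tool_rot: [0.03, 0.952, 0.204, 0.225]
contact_force: [-3.4, -0.1, 5.5]
gripper_width: 0.127
grasp_force: 79.3
```

```bash
python3 -c "
from h import *
rel(*tipz(.063,.3)); print(AX@(bot.get_obs()['eef_pos']-tipz(.071)[0]), HR.inv().apply(bot.get_obs()['contact_force']),HR.inv().apply(bot.get_obs()['torque']))"
```

```text
t 8.2 dpos [ 0.     -0.0002 -0.0013] drot [ 0.001   0.0011 -0.0018] q [ 0.25  0.34 -0.42  2.11  0.53  0.3  -1.74] F [-3.4 -0.1  5.5] g 0.12659144415858958 79.32901740074158
-0.006831023058318579 [-0.21782161  0.3710027   6.48260594] [0.1515793  0.72287273 0.03106423]
```

>>> jog_arm --pt "0 0 0 -0.0372 -0.0047 0.065 0" --pt "0 0 0 -0.0372 -0.0047 0.065 0" --pt "0 0 0 -0.0372 -0.0047 0.065 0" --pt "0 0 0 -0.0372 -0.0047 0.065 0" --pt "0 0 0 -0.0372 -0.0047 0.065 0" --pt "0 0 0 -0.0372 -0.0047 0.065 0" --pt "0 0 0 0 0 0 0"

```text
t: 8.9
eef_pos: [0.6202, -0.0023, 0.1438]
tool_rot: [0.094, 0.882, 0.408, 0.216]
contact_force: [-3.7, 1.0, 5.0]
gripper_width: 0.125
grasp_force: 79.3
```

```bash
python3 -c "
from h import *
rel(*tipz(.063,.75)); print(AX@(bot.get_obs()['eef_pos']-tipz(.071)[0]), HR.inv().apply(bot.get_obs()['contact_force']),HR.inv().apply(bot.get_obs()['torque']))"
```

```text
t 8.9 dpos [ 0.0001 -0.0004 -0.0014] drot [ 0.0007  0.0012 -0.0029] q [ 0.27  0.34 -0.45  2.12  0.71  0.3  -1.47] F [-3.7  1.   5. ] g 0.12523660264899175 79.32844519615173
-0.006796383069831152 [-0.56412597  1.44564495  6.12165858] [0.21585862 0.67476009 0.02028626]
```

Turning freely. I'll finish the quarter turn.

>>> jog_arm --pt "0 0 0 -0.0372 -0.0047 0.065 0" --pt "0 0 0 -0.0372 -0.0047 0.065 0" --pt "0 0 0 -0.0372 -0.0047 0.065 0" --pt "0 0 0 -0.0372 -0.0047 0.065 0" --pt "0 0 0 -0.0372 -0.0047 0.065 0" --pt "0 0 0 -0.0372 -0.0047 0.065 0" --pt "0 0 0 -0.0372 -0.0047 0.065 0" --pt "0 0 0 -0.0372 -0.0047 0.065 0"

```text
t: 9.7
eef_pos: [0.6204, -0.0024, 0.1439]
tool_rot: [0.171, 0.72, 0.646, 0.187]
contact_force: [-3.4, 0.9, 4.8]
gripper_width: 0.125
grasp_force: 79.3
```

>>> jog_arm --pt "0 0 0 -0.0372 -0.0047 0.065 0" --pt "0 0 0 -0.0372 -0.0047 0.065 0" --pt "0 0 0 -0.0372 -0.0047 0.065 0" --pt "0 0 0 0 0 0 0" --pt "0 0 0 0 0 0 0"

```text
t: 10.2
eef_pos: [0.6204, -0.0017, 0.144]
tool_rot: [0.196, 0.643, 0.72, 0.172]
contact_force: [-4.0, 1.9, 5.6]
gripper_width: 0.12
grasp_force: 79.4
```

```bash
python3 -c "
from h import *
rel(*tipz(.063,1.571)); print(AX@(bot.get_obs()['eef_pos']-tipz(.071)[0]), HR.inv().apply(bot.get_obs()['contact_force']),HR.inv().apply(bot.get_obs()['torque']))"
```

```text
t 10.2 dpos [ 0.0003 -0.0011 -0.0013] drot [ 0.0007  0.0005 -0.0062] q [ 0.31  0.34 -0.52  2.16  1.02  0.28 -0.96] F [-4.   1.9  5.6] g 0.1202323951995866 79.37851309776306
-0.006782409896106568 [-0.44482842  2.37732058  6.68823345] [3.93432520e-01 6.10504767e-01 2.10589910e-04]
```

>>> jog_arm --pt "-0.002 -0.0003 0.0035 0 0 0 0" --pt "-0.002 -0.0003 0.0035 0 0 0 0" --pt "-0.002 -0.0003 0.0035 0 0 0 0" --pt "-0.002 -0.0003 0.0035 0 0 0 0" --pt "-0.0025 -0.0003 0.0043 0 0 0 0" --pt "-0.0025 -0.0003 0.0043 0 0 0 0" --pt "0 0 0 0 0 0 0"

```text
t: 10.9
eef_pos: [0.6069, -0.0049, 0.1669]
tool_rot: [0.197, 0.644, 0.72, 0.171]
contact_force: [0.5, 0.0, -1.2]
gripper_width: 0.126
grasp_force: 78.2
```

```bash
python3 -c "
from h import *
rel(*tipz(.089,1.571)); print(AX@(bot.get_obs()['eef_pos']-tipz(.071)[0]), HR.inv().apply(bot.get_obs()['contact_force']),HR.inv().apply(bot.get_obs()['torque']))"
```

```text
t 10.9 dpos [ 0.0009  0.0005 -0.0017] drot [ 0.0019 -0.0001 -0.0038] q [ 0.39  0.29 -0.6   2.16  0.89  0.31 -0.83] F [ 0.5  0.  -1.2] g 0.12648659537494705 78.2150137424469
0.019966042500364174 [-0.20911187 -0.05140632 -1.31038505] [0.07143704 0.69896241 0.02850303]
```

>>> jog_arm --pt "-0.0055 -0.0007 0.0095 0 0 0 0" --pt "-0.0055 -0.0007 0.0095 0 0 0 0" --pt "-0.0055 -0.0007 0.0095 0 0 0 0" --pt "-0.0055 -0.0007 0.0095 0 0 0 0" --pt "-0.0055 -0.0007 0.0095 0 0 0 0" --pt "-0.0055 -0.0007 0.0095 0 0 0 0" --pt "-0.0055 -0.0007 0.0095 0 0 0 0" --pt "-0.0055 -0.0007 0.0095 0 0 0 0" --pt "0 0 0.02 0 0 0 0"

```text
t: 11.8
eef_pos: [0.561, -0.0105, 0.2609]
tool_rot: [0.195, 0.644, 0.72, 0.17]
contact_force: [-0.1, 0.1, -1.0]
gripper_width: 0.119
grasp_force: 78.1
```

>>> jog_arm --pt "-0.01 -0.02 0.004 -0.0066 0.052 0 0" --pt "-0.01 -0.02 0.004 -0.0066 0.052 0 0" --pt "-0.01 -0.025 0 -0.0066 0.052 0 0" --pt "-0.01 -0.025 0 -0.0066 0.052 0 0" --pt "-0.01 -0.03 0 -0.0066 0.052 0 0" --pt "-0.015 -0.03 0 -0.0066 0.052 0 0" --pt "-0.015 -0.03 0 -0.0066 0.052 0 0" --pt "-0.015 -0.03 0 -0.0066 0.052 0 0" --pt "-0.015 -0.03 0 -0.0066 0.052 0 0" --pt "-0.015 -0.03 0 -0.0066 0.052 0 0"

```text
t: 12.8
eef_pos: [0.4369, -0.2812, 0.2705]
tool_rot: [0.025, 0.659, 0.751, -0.024]
contact_force: [0.2, 0.8, -0.7]
gripper_width: 0.126
grasp_force: 78.2
```

```bash
cat >>h.py <<'E'
UP=R.from_rotvec(np.array([-.125,.992,0])*.5236)
E
python3 - <<'E'
from h import *
r=UP*tipz(.1,1.571)[1]
rel([.4237,-.3118,.075],r)
ims=[]
for n in("side","top"):
    p=proj(n,[[.42,-.27,.1]])[0].astype(int);i=C[n]["img"][:,:,::-1] if n in C else 0
    x,y=p[0]-65,p[1]-70
    ims.append(cv2.resize(i[y:y+130,x:x+130],None,fx=3,fy=3,interpolation=cv2.INTER_CUBIC))
cv2.imwrite("pics/m6.png",np.hstack(ims))
E
```

```text
t 12.8 dpos [-0.0132 -0.0306 -0.1955] drot [-0.0009 -0.0038 -0.0039] q [ 1.04  0.23 -0.72  1.86  0.24  1.09  0.36] F [ 0.2  0.8 -0.7] g 0.12621636352108567 78.23279142379761
```

View pics/m6.png

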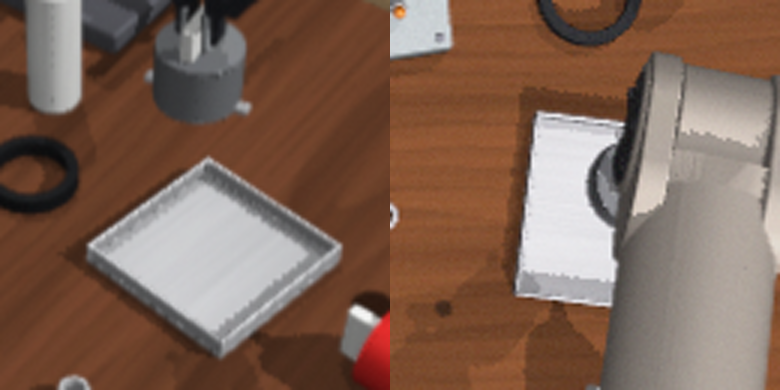

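The grey cap hangs upright above the square tray (side crop near (198,70)), with both lugs visible and the bar up. Lowering it now.

>>> jog_arm --pt "-0.0033 -0.0076 -0.02 0 0 0 0" --pt "-0.0033 -0.0076 -0.03 0 0 0 0" --pt "-0.0033 -0.0076 -0.03 0 0 0 0" --pt "-0.0033 -0.0076 -0.03 0 0 0 0" --pt "0 0 -0.03 0 -0.004 -0.004 0" --pt "0 0 -0.025 0 0 0 0" --pt "0 0 -0.02 0 0 0 0" --pt "0 0 -0.01 0 0 0 0" --pt "0 0 0 0 0 0 0"

```text
t: 13.8
eef_pos: [0.4242, -0.3092, 0.0745]
tool_rot: [0.026, 0.66, 0.75, -0.022]
contact_force: [0.4, 0.3, -2.1]
gripper_width: 0.126
grasp_force: 78.2
```

>>> jog_arm --pt "0 0 -0.003 0 0 0 0" --pt "0 0 -0.003 0 0 0 0" --pt "0 0 -0.003 0 0 0 0" --pt "0 0 0 0 0 0 0"

```text
t: 14.2
eef_pos: [0.425, -0.3099, 0.0666]
tool_rot: [0.027, 0.661, 0.75, -0.022]
contact_force: [-0.6, -0.4, -1.8]
gripper_width: 0.124
grasp_force: 78.2
```

```bash
python3 -c "
from h import *
r=UP*tipz(.1,1.571)[1]
rel([.4237,-.3118,.055],r)"
```

```text
t 14.2 dpos [-0.0013 -0.0019 -0.0116] drot [-0.001   0.0033 -0.0011] q [ 0.95  0.49 -0.58  2.05  0.51  0.7   0.15] F [-0.6 -0.4 -1.8] g 0.1238110015192167 78.19515466690063
```

>>> jog_arm --pt "-0.001 -0.001 -0.002 0 0.002 0 0" --pt "0 0 -0.002 0 0 0 0" --pt "0 0 -0.002 0 0 0 0" --pt "0 0 0 0 0 0 0"

```text
t: 14.6
eef_pos: [0.4238, -0.3107, 0.0602]
tool_rot: [0.026, 0.66, 0.75, -0.022]
contact_force: [-0.1, 0.2, -0.6]
gripper_width: 0.122
grasp_force: 78.2
```

>>> jog_arm --pt "0 0 -0.0015 0 0 0 0" --pt "0 0 0 0 0 0 0"

```text
t: 14.8
eef_pos: [0.424, -0.3108, 0.0589]
tool_rot: [0.026, 0.66, 0.75, -0.022]
contact_force: [-1.0, -0.2, -1.3]
gripper_width: 0.125
grasp_force: 78.2
```

>>> jog_arm --pt "0 0 -0.0015 0 0 0 0" --pt "0 0 0 0 0 0 0"

```text
t: 15.0
eef_pos: [0.424, -0.3108, 0.0574]
tool_rot: [0.026, 0.66, 0.75, -0.022]
contact_force: [0.3, 0.3, -1.0]
gripper_width: 0.126
grasp_force: 78.2
```

>>> jog_arm --pt "0 0 -0.0015 0 0 0 0" --pt "0 0 0 0 0 0 0"

```text
t: 15.2
eef_pos: [0.4239, -0.3108, 0.0559]
tool_rot: [0.026, 0.66, 0.75, -0.022]
contact_force: [-0.1, 0.2, -0.2]
gripper_width: 0.125
grasp_force: 78.2
```

>>> jog_arm --pt "0 0 -0.0015 0 0 0 0" --pt "0 0 0 0 0 0 0"

```text
t: 15.4
eef_pos: [0.4241, -0.3108, 0.0553]
tool_rot: [0.026, 0.66, 0.75, -0.023]
contact_force: [-3.6, 2.2, 8.7]
gripper_width: 0.125
grasp_force: 79.6
```

>>> jog_arm --pt "0 0 -0.0015 0 0 0 0" --pt "0 0 0 0 0 0 0"

```text
t: 15.6
eef_pos: [0.4241, -0.3108, 0.0551]
tool_rot: [0.027, 0.66, 0.75, -0.023]
contact_force: [-8.5, 5.4, 25.9]
gripper_width: 0.125
grasp_force: 82.2
```

>>> jog_arm --pt "0 0 0.002 0 0 0 0" --pt "0 0 0 0 0 0 0"

```text
t: 15.8
eef_pos: [0.4243, -0.311, 0.0554]
tool_rot: [0.027, 0.66, 0.75, -0.022]
contact_force: [-0.1, 0.5, -1.6]
gripper_width: 0.125
grasp_force: 78.2
```

>>> jog_arm --pt "0 0 0 0 0 0 0.25" --pt "0 0 0 0 0 0 0.5" --pt "0 0 0 0 0 0 0.7" --pt "0 0 0 0 0 0 0.7" --pt "0 0 0.015 0 0 0 0.7" --pt "0 0 0.03 0 0 0 0.7" --pt "0 0 0.045 0 0 0 0.7" --pt "0 0 0.045 0 0 0 0.7" --pt "0 0 0.045 0 0 0 0.7"

```text
t: 16.7
eef_pos: [0.4239, -0.3102, 0.2378]
tool_rot: [0.026, 0.66, 0.75, -0.022]
contact_force: [0.8, -1.2, -0.1]
gripper_width: 0.703
grasp_force: 0.0
```

```bash
python3 -c "
from h import *
rel(*tipz(.16,1.571)); rel(*tipz(.16,1.571,0)); rel(*tipz(.16,0))
for n in ('side','top'): proj(n,[[0,0,0]]); cv2.imwrite(f'pics/{n}7.png',C[n]['img'][:,:,::-1])
a=C['side']['img'][130:250,190:450,::-1];cv2.imwrite('pics/m7.png',cv2.resize(a,None,fx=3,fy=3))
"
```

```text
t 16.7 dpos [ 0.1486  0.3014 -0.0112] drot [ 0.0646 -0.5177 -0.0024] q [ 1.09  0.27 -0.71  1.89  0.27  1.02  0.38] F [ 0.8 -1.2 -0.1] g 0.7025031506381632 0.0
t 16.7 dpos [ 0.1486  0.3019 -0.0112] drot [ 0.1324 -0.5088  0.016 ] q [ 1.09  0.27 -0.71  1.89  0.27  1.02  0.38] F [ 0.8 -1.2 -0.1] g 0.7025031506381632 0.0
t 16.7 dpos [ 0.1481  0.3019 -0.0115] drot [ 0.4592 -0.3529 -1.5335] q [ 1.09  0.27 -0.71  1.89  0.27  1.02  0.38] F [ 0.8 -1.2 -0.1] g 0.7025031506381632 0.0
```

View pics/m7.png

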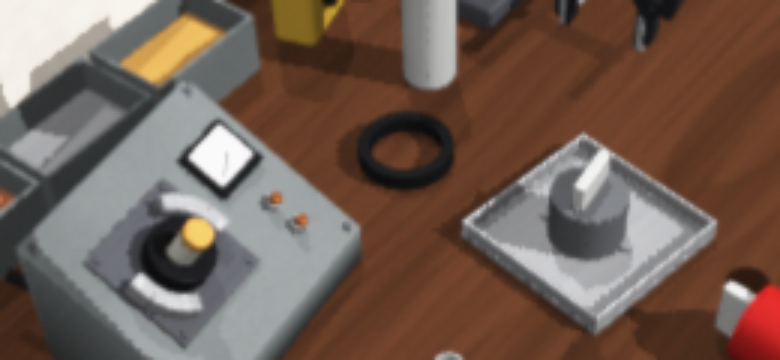

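The cap sits upright in the square tray (crop near (588,205)). The fuse's brass end shows in the holder near (197,235). Next, the fuse.

>>> jog_arm --pt "0.0186 0.0377 0.005 0.0081 -0.0647 0 0.7" --pt "0.0186 0.0377 0.005 0.0081 -0.0647 0 0.7" --pt "0.0186 0.0377 0.005 0.0081 -0.0647 0 0.7" --pt "0.0186 0.0377 0.005 0.0081 -0.0647 0 0.7" --pt "0.0186 0.0377 -0.008 0.0081 -0.0647 0 0.7" --pt "0.0186 0.0377 -0.008 0.0081 -0.0647 0 0.7" --pt "0.0186 0.0377 -0.008 0.0081 -0.0647 0 0.7" --pt "0.0186 0.0377 -0.008 0.0081 -0.0647 0 0.7" --pt "0 0 0 0 0 0 0.7" --pt "0 0 0 0 0 0 0.7" --newtons 40

```text
t: 17.8
eef_pos: [0.569, -0.0166, 0.2243]
tool_rot: [0.193, 0.645, 0.721, 0.165]
contact_force: [-0.8, 0.0, -0.1]
gripper_width: 0.702
grasp_force: 0.0
```

```bash
python3 - <<'E'
from h import *
rel(*tipz(.16,1.571)); rel(*tipz(.08,1.571)); rel(*tipz(.038,1.571))
# brass end: compare centroid with prediction in both views
for n in("side","top"):
    p=proj(n,[HO+AX*.068,HO+AX*.06]);i=cv2.cvtColor(C[n]["img"],cv2.COLOR_RGB2HSV)
    m=cv2.inRange(i,(12,90,120),(35,255,255));k=np.argwhere(m)[:,::-1];k=k[np.hypot(*(k-p[0]).T)<14]
    print(n,p.round(1).tolist(),len(k),k.mean(0) if len(k) else None)
E
```

```text
t 17.8 dpos [0.0036 0.0077 0.0023] drot [ 0.0054 -0.0146 -0.0027] q [ 0.63  0.16 -0.8   2.17  0.5   0.4  -0.44] F [-0.8  0.  -0.1] g 0.7024951406582921 0.0
t 17.8 dpos [ 0.0433  0.0127 -0.067 ] drot [ 0.0054 -0.0146 -0.0027] q [ 0.63  0.16 -0.8   2.17  0.5   0.4  -0.44] F [-0.8  0.  -0.1] g 0.7024951406582921 0.0
t 17.8 dpos [ 0.0641  0.0153 -0.1033] drot [ 0.0054 -0.0146 -0.0027] q [ 0.63  0.16 -0.8   2.17  0.5   0.4  -0.44] F [-0.8  0.  -0.1] g 0.7024951406582921 0.0
side [[255.8, 206.2], [254.9, 207.6]] 95 [255.52631579 207.33684211]
top [[304.3, 168.3], [304.2, 167.3]] 32 [302.3125 165.375 ]
```

>>> jog_arm --pt "0.0087 0.0025 -0.0134 0.001 -0.003 -0.0005 0.7" --pt "0.0087 0.0025 -0.0134 0.001 -0.003 -0.0005 0.7" --pt "0.0087 0.0025 -0.0134 0.001 -0.003 -0.0005 0.7" --pt "0.0087 0.0025 -0.0134 0.001 -0.003 -0.0005 0.7" --pt "0.0087 0.0025 -0.0134 0.001 -0.003 -0.0005 0.7" --pt "0 0 0 0 0 0 0.7"

```text
t: 18.5
eef_pos: [0.6129, -0.0073, 0.1562]
tool_rot: [0.197, 0.647, 0.716, 0.171]
contact_force: [0.1, 0.2, -1.1]
gripper_width: 0.704
grasp_force: 0.0
```

```bash
python3 -c "
from h import *
rel(*tipz(.08,1.571)); rel(*tipz(.038,1.571))"
```

```text
t 18.5 dpos [-0.0007  0.0034  0.0012] drot [-0.0002 -0.0005  0.0057] q [ 0.34  0.31 -0.55  2.16  0.94  0.3  -0.89] F [ 0.1  0.2 -1.1] g 0.7043904389572843 0.0
t 18.5 dpos [ 0.0202  0.006  -0.0352] drot [-0.0002 -0.0005  0.0057] q [ 0.34  0.31 -0.55  2.16  0.94  0.3  -0.89] F [ 0.1  0.2 -1.1] g 0.7043904389572843 0.0
```

>>> jog_arm --pt "0 0.003 0 0 0 0.005 0.7" --pt "0.004 0.0006 -0.007 0 0 0 0.7" --pt "0.004 0.0006 -0.007 0 0 0 0.7" --pt "0.004 0.0006 -0.007 0 0 0 0.7" --pt "0.004 0.0006 -0.007 0 0 0 0.7" --pt "0.004 0.0006 -0.007 0 0 0 0.7" --pt "0 0 0 0 0 0 0.7"

```text
t: 19.2
eef_pos: [0.6332, -0.0002, 0.123]
tool_rot: [0.197, 0.645, 0.718, 0.173]
contact_force: [-0.4, 0.5, 0.3]
gripper_width: 0.699
grasp_force: 0.0
```

```bash
python3 -c "
from h import *
rel(*tipz(.038,1.571))"
```

```text
t 19.2 dpos [-0.0001 -0.0011 -0.002 ] drot [-0.0003  0.0021 -0.0008] q [ 0.23  0.38 -0.43  2.15  1.15  0.25 -1.1 ] F [-0.4  0.5  0.3] g 0.6990184048661064 0.0
```

>>> jog_arm --pt "0 -0.001 0 0 0 0 0.4" --pt "0 0 0 0 0 0 0.2" --pt "0 0 0 0 0 0 0.1" --pt "0 0 0 0 0 0 0.1" --pt "0 0 0 0 0 0 0.1" --pt "0 0 0 0 0 0 0.1"

```text
t: 19.8
eef_pos: [0.6332, -0.0007, 0.1229]
tool_rot: [0.197, 0.645, 0.718, 0.173]
contact_force: [-3.3, -2.3, 3.9]
gripper_width: 0.29
grasp_force: 39.2
```

```bash
python3 -c "
from h import *
rel(*tipz(.040,1.571))"
```

```text
t 19.8 dpos [-0.0011 -0.0006 -0.0002] drot [-0.0002  0.0022 -0.0014] q [ 0.23  0.38 -0.43  2.15  1.15  0.25 -1.1 ] F [-3.3 -2.3  3.9] g 0.28952295662008004 39.21670317649841
```

>>> jog_arm --pt "-0.0025 -0.0003 0.0043 0 0 0 0.1" --pt "-0.0025 -0.0003 0.0043 0 0 0 0.1" --pt "-0.0025 -0.0003 0.0043 0 0 0 0.1" --pt "-0.004 -0.0005 0.007 0 0 0 0.1" --pt "-0.004 -0.0005 0.007 0 0 0 0.1"

```text
t: 20.3
eef_pos: [0.617, -0.002, 0.1497]
tool_rot: [0.196, 0.644, 0.719, 0.173]
contact_force: [-0.5, 0.3, -0.8]
gripper_width: 0.292
grasp_force: 39.3
```

>>> jog_arm --pt "-0.005 -0.0006 0.0087 0 0 0 0.1" --pt "-0.005 -0.0006 0.0087 0 0 0 0.1" --pt "-0.005 -0.0006 0.0087 0 0 0 0.1" --pt "-0.005 -0.0006 0.0087 0 0 0 0.1" --pt "-0.005 -0.0006 0.0087 0 0 0 0.1" --pt "-0.005 -0.0006 0.0087 0 0 0 0.1" --pt "-0.01 0 0.03 0 0 0 0.1" --pt "-0.01 0 0.03 0 0 0 0.1"

```text
t: 21.1
eef_pos: [0.5662, -0.0052, 0.2615]
tool_rot: [0.195, 0.644, 0.719, 0.172]
contact_force: [0.1, -0.9, 0.5]
gripper_width: 0.291
grasp_force: 39.3
```

```bash
python3 -c "
from h import *
r=UP*tipz(.1,1.571)[1]
rel([.4602,.3133,.15],r); rel([.4602,.3133,.15],R.from_euler('z',1.6)*r)
print(r.apply([0,1,0]))"
```

```text
t 21.1 dpos [-0.106   0.3185 -0.1115] drot [-0.0677  0.5184 -0.0031] q [ 0.71  0.09 -0.88  2.13  0.35  0.45 -0.32] F [ 0.1 -0.9  0.5] g 0.290689434913764 39.34309959411621
t 21.1 dpos [-0.106   0.3185 -0.1115] drot [-0.4661  0.3477  1.5569] q [ 0.71  0.09 -0.88  2.13  0.35  0.45 -0.32] F [ 0.1 -0.9  0.5] g 0.290689434913764 39.34309959411621
[9.92112251e-01 1.25352605e-01 8.02223025e-05]
```

>>> jog_arm --pt "-0.0106 0.0319 0 -0.0068 0.0518 0 0.1" --pt "-0.0106 0.0319 0 -0.0068 0.0518 0 0.1" --pt "-0.0106 0.0319 0 -0.0068 0.0518 0 0.1" --pt "-0.0106 0.0319 0 -0.0068 0.0518 0 0.1" --pt "-0.0106 0.0319 0 -0.0068 0.0518 0 0.1" --pt "-0.0106 0.0319 0 -0.0068 0.0518 0 0.1" --pt "-0.0106 0.0319 0 -0.0068 0.0518 0 0.1" --pt "-0.0106 0.0319 0 -0.0068 0.0518 0 0.1" --pt "-0.0106 0.0319 0 -0.0068 0.0518 0 0.1" --pt "-0.0106 0.0319 0 -0.0068 0.0518 0 0.1"

```text
t: 22.1
eef_pos: [0.4606, 0.3144, 0.2618]
tool_rot: [0.027, 0.66, 0.751, -0.023]
contact_force: [0.1, 0.5, -0.8]
gripper_width: 0.292
grasp_force: 39.3
```

>>> jog_arm --pt "0 0 0 0 0 0.13 0.1" --pt "0 0 0 0 0 0.13 0.1" --pt "0 0 0 0 0 0.13 0.1" --pt "0 0 0 0 0 0.13 0.1" --pt "0 0 0 0 0 0.13 0.1" --pt "0 0 0 0 0 0.13 0.1" --pt "0 0 0 0 0 0.13 0.1" --pt "0 0 0 0 0 0.13 0.1" --pt "0 0 0 0 0 0.13 0.1" --pt "0 0 0 0 0 0.13 0.1"

```text
t: 23.1
eef_pos: [0.461, 0.313, 0.2618]
tool_rot: [0.035, 0.068, 0.997, -0.001]
contact_force: [-0.7, 1.2, 0.1]
gripper_width: 0.289
grasp_force: 39.5
```

```bash
python3 - <<'E'
from h import *
r=UP*tipz(.1,1.571)[1]
rel([.4602,.3133,.1],R.from_euler('z',1.6)*r)
ims=[]
for n in("side","top"):
    p=proj(n,[[.46,.313,.1]])[0].astype(int);i=C[n]["img"][:,:,::-1] if n in C else 0
    x,y=max(p[0]-65,0),p[1]-90
    ims.append(cv2.resize(i[y:y+150,x:x+130],None,fx=3,fy=3,interpolation=cv2.INTER_CUBIC))
cv2.imwrite("pics/m8.png",np.hstack(ims))
E
```

```text
t 23.1 dpos [-0.0008  0.0003 -0.1618] drot [-0.0029  0.0006  0.2916] q [ 0.24  0.53 -1.31  1.78  0.61  1.24  0.19] F [-0.7  1.2  0.1] g 0.28859177243876993 39.459357261657715
```

View pics/m8.png

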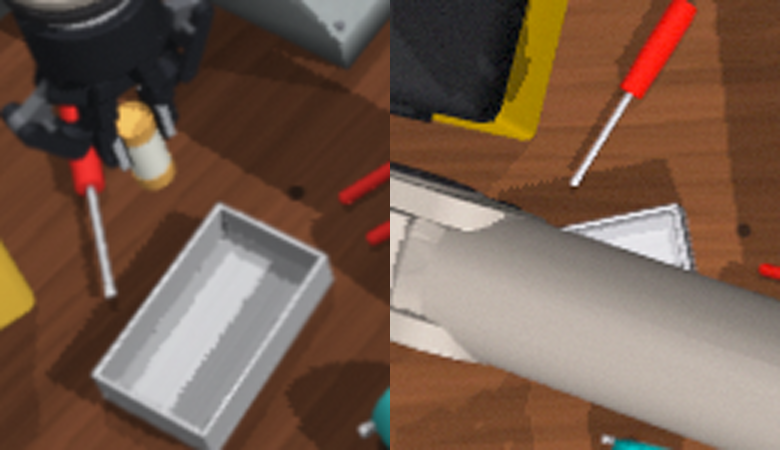

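The fuse is held with its brass end up and pointing nearly straight down, above the oblong tray (side crop (145,150)). Lowering it into the tray.

>>> jog_arm --pt "0 0 -0.02 0 0 0 0.1" --pt "0 0 -0.03 0 0 0 0.1" --pt "0 0 -0.03 0 0 0 0.1" --pt "0 0 -0.03 0 0 0 0.1" --pt "0 0 0 0 0 0 0.1"

```text
t: 23.7
eef_pos: [0.4598, 0.3109, 0.1483]
tool_rot: [0.033, 0.073, 0.997, -0.003]
contact_force: [0.1, -0.6, -0.0]
gripper_width: 0.294
grasp_force: 39.5
```

```bash
python3 - <<'E'
from h import *
r=UP*tipz(.1,1.571)[1]
rel([.4602,.3133,.05],R.from_euler('z',1.3)*r)
E
```

```text
t 23.7 dpos [ 0.0004  0.0024 -0.0983] drot [ 0.0015 -0.0035  0.0005] q [ 0.14  0.64 -1.19  1.9   0.76  1.08  0.06] F [ 0.1 -0.6 -0. ] g 0.29371128717734013 39.47841703891754
```

>>> jog_arm --pt "0 0.002 -0.025 0 0 0 0.1" --pt "0 0 -0.025 0 0 0 0.1" --pt "0 0 -0.025 0 0 0 0.1" --pt "0 0 -0.015 0 0 0 0.1" --pt "0 0 -0.006 0 0 0 0.1" --pt "0 0 0 0 0 0 0.1"

```text
t: 24.3
eef_pos: [0.4617, 0.3154, 0.056]
tool_rot: [0.036, 0.072, 0.997, -0.001]
contact_force: [-1.3, -0.7, -1.0]
gripper_width: 0.294
grasp_force: 39.5
```

>>> jog_arm --pt "0 0.001 -0.003 0 0 0 0.1" --pt "0 0 -0.003 0 0 0 0.1" --pt "0 0 0 0 0 0 0.1"

```text
t: 24.6
eef_pos: [0.4617, 0.3162, 0.0499]
tool_rot: [0.036, 0.072, 0.997, -0.001]
contact_force: [0.3, 0.4, -1.1]
gripper_width: 0.292
grasp_force: 39.5
```

>>> jog_arm --pt "0 0 -0.002 0 0 0 0.1" --pt "0 0 -0.002 0 0 0 0.1" --pt "0 0 0 0 0 0 0.1"

```text
t: 24.9
eef_pos: [0.4614, 0.316, 0.0454]
tool_rot: [0.036, 0.071, 0.997, -0.001]
contact_force: [0.2, 0.1, -0.0]
gripper_width: 0.291
grasp_force: 39.5
```

>>> jog_arm --pt "0 0 -0.002 0 0 0 0.1" --pt "0 0 -0.002 0 0 0 0.1" --pt "0 0 0 0 0 0 0.1"

```text
t: 25.2
eef_pos: [0.4614, 0.316, 0.0413]
tool_rot: [0.035, 0.071, 0.997, -0.001]
contact_force: [0.1, -0.1, -0.9]
gripper_width: 0.292
grasp_force: 39.5
```

>>> jog_arm --pt "0 0 -0.002 0 0 0 0.1" --pt "0 0 -0.002 0 0 0 0.1" --pt "0 0 0 0 0 0 0.1"

```text
t: 25.5
eef_pos: [0.4614, 0.316, 0.0373]
tool_rot: [0.035, 0.071, 0.997, -0.001]
contact_force: [0.1, -0.1, -0.6]
gripper_width: 0.294
grasp_force: 39.5
```

>>> jog_arm --pt "0 0 -0.0015 0 0 0 0.1" --pt "0 0 0 0 0 0 0.1"

```text
t: 25.7
eef_pos: [0.4614, 0.3161, 0.036]
tool_rot: [0.036, 0.071, 0.997, -0.001]
contact_force: [0.2, 0.2, -0.4]
gripper_width: 0.296
grasp_force: 39.5
```

>>> jog_arm --pt "0 0 -0.0015 0 0 0 0.1" --pt "0 0 0 0 0 0 0.1"

```text
t: 25.9
eef_pos: [0.4615, 0.3161, 0.0345]
tool_rot: [0.036, 0.071, 0.997, -0.001]
contact_force: [0.0, -0.2, -0.6]
gripper_width: 0.293
grasp_force: 39.5
```

>>> jog_arm --pt "0 0 -0.001 0 0 0 0.1" --pt "0 0 0 0 0 0 0.1"

```text
t: 26.1
eef_pos: [0.4614, 0.3161, 0.0335]
tool_rot: [0.036, 0.071, 0.997, -0.001]
contact_force: [-0.6, -0.4, -1.1]
gripper_width: 0.292
grasp_force: 39.5
```

>>> jog_arm --pt "0 0 -0.001 0 0 0 0.1" --pt "0 0 0 0 0 0 0.1"

```text
t: 26.3
eef_pos: [0.4615, 0.3161, 0.0325]
tool_rot: [0.036, 0.071, 0.997, -0.001]
contact_force: [-1.0, 0.6, -0.4]
gripper_width: 0.291
grasp_force: 39.5
```

>>> jog_arm --pt "0 0 -0.001 0 0 0 0.1" --pt "0 0 0 0 0 0 0.1"

```text
t: 26.5
eef_pos: [0.4616, 0.3162, 0.0321]
tool_rot: [0.036, 0.071, 0.997, -0.001]
contact_force: [-1.5, -2.5, 5.6]
gripper_width: 0.29
grasp_force: 40.2
```

>>> jog_arm --pt "0 0 -0.001 0 0 0 0.1" --pt "0 0 0 0 0 0 0.1"

```text
t: 26.7
eef_pos: [0.4618, 0.3162, 0.032]
tool_rot: [0.036, 0.071, 0.997, -0.002]
contact_force: [-2.0, -5.8, 14.8]
gripper_width: 0.293
grasp_force: 41.3
```

>>> jog_arm --pt "0 0 -0.0007 0 0 0 0.1" --pt "0 0 0 0 0 0 0.1"

```text
t: 26.9
eef_pos: [0.4619, 0.3163, 0.032]
tool_rot: [0.037, 0.071, 0.997, -0.002]
contact_force: [-3.9, -6.2, 20.4]
gripper_width: 0.291
grasp_force: 42.0
```

>>> jog_arm --pt "0 0 0.0018 0 0 0 0.1" --pt "0 0 0 0 0 0 0.1" --pt "0 0 0 0 0 0 0.33" --pt "0 0 0 0 0 0 0.38" --pt "0 0 0 0 0 0 0.45" --pt "0 0 0 0 0 0 0.55" --pt "0 0 0 0 0 0 0.6" --pt "0 0 0 0 0 0 0.6" --pt "0 0 0 0 0 0 0.6"

```text
t: 27.8
eef_pos: [0.4615, 0.3162, 0.0317]
tool_rot: [0.036, 0.071, 0.997, -0.001]
contact_force: [-0.5, 0.5, -0.5]
gripper_width: 0.601
grasp_force: 0.0
```

>>> jog_arm --pt "0 0 0.01 0 0 0 0.6" --pt "0 0 0.015 0 0 0 0.6" --pt "0 0 0.025 0 0 0 0.6" --pt "0 0 0.035 0 0 0 0.6" --pt "0 0 0.04 0 0 0 0.6" --pt "0 0 0.04 0 0 0 0.6" --pt "0 0 0 0 0 0 0.6" --pt "0 0 0 0 0 0 0.6"

```text
t: 28.6
eef_pos: [0.4619, 0.3166, 0.1986]
tool_rot: [0.037, 0.071, 0.997, -0.0]
contact_force: [0.2, -0.4, 0.2]
gripper_width: 0.598
grasp_force: 0.0
```

```bash
python3 - <<'E'
from h import *
o=bot.get_obs();print(o["t"],o["eef_pos"],o["contact_force"],o["gripper_width"])
# fuse: brass in the side view versus prediction for standing at the release point
p=proj("side",[[.461,.316,.068],[.461,.316,.004],[.461,.316,.036]])
i=cv2.cvtColor(C["side"]["img"],cv2.COLOR_RGB2HSV);m=cv2.inRange(i,(12,90,120),(35,255,255))
k=np.argwhere(m)[:,::-1];k=k[np.hypot(*(k-p[2]).T)<40];print(p.round(1).tolist(),len(k))
_,l,s,c=cv2.connectedComponentsWithStats(m);print([(s[j].tolist(),c[j].round(1).tolist()) for j in range(1,len(s)) if s[j][4]>4 and np.hypot(*(c[j]-p[2]))<50])
# changes elsewhere since the start
d=np.abs(C["side"]["img"].astype(int)-cv2.imread("pics/side0.png")[:,:,::-1]).max(2)>60
_,l,s,c=cv2.connectedComponentsWithStats(d.astype(np.uint8));print([(s[j].tolist()) for j in range(1,len(s)) if s[j][4]>25])
E
```

```text
28.6 [0.46185638 0.31659289 0.19856505] [ 0.15639424 -0.44997438  0.16287747] 0.5975487285100398
[[213.2, 351.3], [218.8, 364.2], [216.1, 357.9]] 140
[([208, 346, 12, 13, 122], [213.5, 352.3]), ([214, 364, 10, 5, 18], [218.7, 366.6])]
[[115, 0, 273, 332, 15227], [393, 0, 112, 183, 7538], [509, 0, 97, 113, 4073], [576, 0, 12, 7, 32], [597, 0, 43, 21, 347], [396, 8, 16, 33, 243], [616, 23, 16, 21, 192], [597, 28, 19, 6, 28], [578, 37, 14, 19, 96], [578, 57, 33, 41, 852], [533, 90, 22, 16, 219], [414, 102, 16, 13, 100], [581, 103, 21, 11, 93], [554, 104, 20, 26, 267], [516, 106, 76, 71, 1370], [379, 118, 17, 16, 63], [298, 128, 7, 11, 32], [561, 132, 13, 28, 125], [583, 140, 12, 26, 90], [466, 164, 89, 197, 3756], [230, 166, 23, 21, 131], [526, 176, 58, 99, 2056], [387, 180, 6, 7, 36], [369, 186, 31, 31, 653], [0, 191, 69, 94, 3258], [349, 191, 16, 14, 86], [223, 192, 9, 16, 80], [244, 194, 10, 6, 34], [247, 201, 15, 13, 70], [70, 202, 45, 38, 784], [444, 210, 24, 46, 294], [234, 221, 23, 13, 132], [152, 225, 12, 25, 180], [233, 234, 35, 34, 486], [162, 265, 13, 11, 97], [206, 269, 13, 9, 57], [466, 281, 37, 74, 1289], [530, 291, 19, 49, 327], [487, 308, 16, 17, 69], [159, 316, 13, 13, 74], [132, 327, 12, 11, 81], [196, 347, 29, 23, 303]]
```

The fuse stands upright in the oblong tray: its brass ends are within about 2.5 px of the prediction in the side view. The gripper is clear of everything, so I'm handing in.

```bash
python3 -c "
from station import bot
print(bot.hand_in())"
```

```text
the job is handed in; nothing more can be done
None
```

I took the cap off and set it rim down in the square tray, stood the fuse upright in the oblong tray, and handed the job in at about 29 s; no verdict came back.

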